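# Turn the bearing well bore-up and hold it to the oil needle

## Task

Three square brass pieces of the same outside stand on the iron plate: two are sleeves open at the top, and the one closed on top is the turntable bearing well, standing on its blind bore. Turn the well over and bring it bore-up from below to the fixed oil dispenser, until the needle reaches well into the bore without touching the metal, and finish while still holding it there in the gripper, upright and still. Never push against the dispenser, and leave everything else where it is.

Things in the scene. Friction and masses are not known exactly. Their poses are not given: they have to be found in the camera images.
- well: brass turntable bearing well, about 0.36 kg: 56 mm long, middle 36 mm a 32 mm square bar, 30 mm round collar at each end. Blind bore 16 mm wide, 36 mm deep in one end, other end flat. Origin at its middle; z runs lengthwise OUT OF THE CLOSED END (bore opens at -z); x, y square to the flats. Starts bore-down on the plate, origin 28 mm above it (16 mm when lying on a flat).
- well_mouth (a point): centre of the bore's mouth, on the well's axis, 28 mm from its origin at its -z; same axes as the well.
- needle_tip (a point): lower end of the dispenser's fixed vertical steel needle, 210 mm above the iron plate (z = 0.24), pointing straight down. Needle 3 mm thick, 55 mm long; above it a 9 mm hub 19 mm long, then the syringe barrel, 23 mm thick, 100 mm tall. Free space all round the needle and below it; axes as the dispenser's.
- dispenser: fixed oil dispenser stand: 130 x 110 mm foot, 18 mm column 400 mm tall, cross arm 352 mm above the plate carrying the upright syringe, out along the dispenser's own -x, 150 mm from the column. Origin under the column, on the iron plate; z up. Its place and yaw vary, -x points roughly to the robot.
- plate: pitted cast-iron surface plate, fixed: 480 x 940 mm, 30 mm thick, so its top is at z = 0.03. Origin at the centre of its underside.
- sleeve_a: brass spacer sleeve, upright bystander: outside exactly like the bearing well (32 mm square bar, 30 mm round collars, 56 mm tall), but its 16 mm bore runs right through, so an open hole shows on top. Origin at its middle, 28 mm above the iron plate.
- sleeve_b: brass spacer sleeve, upright bystander: outside exactly like the bearing well (32 mm square bar, 30 mm round collars, 56 mm tall), but its 16 mm bore runs right through, so an open hole shows on top. Origin at its middle, 28 mm above the iron plate.
- barrel: worn steel clockwork spring barrel, bystander: drum 82 mm across its teeth, 33 mm high, with an arbor stub to 50 mm. Origin under its centre.
- crank: brass winding crank with a rotating wooden grip, lying flat, bystander: Z-shaped, 205 mm along its x, 104 mm along y, 24 mm high. Origin under its middle.
- base_plate: black enamel base plate, bystander: 105 x 150 mm (x, y), 5 mm thick, 8 mm at its centre boss. Origin under its centre.
- clip: small silver tone arm clip, bystander: 36 x 16 mm, 22 mm high. Origin under its centre.
- horn_support: chestnut horn support, bystander: 60 x 100 mm foot, notched upright 74 mm high. Origin under its centre.
Things that resemble listed ones, but are neither listed nor needed, are in the scene too. Leave any white look-alike of the well alone.

How it is judged (in metres and radians):
On the way:
1. the well is held bore-up in the gripper, clear of the iron plate (angle between well's own z axis and vertical above 2.84 rad and height (world z) of well above 0.075 m and contact force between well and the fingers above 1 N and contact force between well and plate below 0.1 N), for 0.2 s.
At the end, for the whole second after the job is handed in: The gripper holds the well bore-up, its axis within 11 degrees of vertical, with the needle's tip at least 6 mm inside the bore (which is 36 mm deep) and the needle touching nothing; the well keeps still (below 20 mm/s and 0.15 rad/s) (angle between well's own z axis and vertical above 2.94 rad and z of needle_tip in the frame of well_mouth between 0.006 and 0.036 m and x of needle_tip in the frame of well_mouth between -0.008 and 0.008 m and y of needle_tip in the frame of well_mouth between -0.008 and 0.008 m and contact force between well and dispenser below 0.3 N and contact force between well and the fingers above 1 N and linear speed of well below 0.02 m/s and angular speed of well below 0.15 rad/s); the arm keeps its last pose, push and grip.
It fails at once if the dispenser is pushed with more than 5 N (contact force between dispenser and anything else above 5 N).
It fails at once if a sleeve is shifted by more than 20 mm or knocked over (distance of any of sleeve_a, sleeve_b from where it was at the start of the episode above 0.02 m or angle between any of sleeve_a, sleeve_b's own z axis and vertical above 0.4 rad).
It fails at once if the spring barrel, crank, base plate, clip or horn support is shifted by more than 20 mm or tipped (distance of any of barrel, crank, base_plate, clip, horn_support from where it was at the start of the episode above 0.02 m or angle between any of barrel, crank, base_plate, clip, horn_support's own z axis and vertical above 0.4 rad).
It also fails if it takes over 61 s, if anything falls off the work surface, if the arm or the gripper's body presses on something with over 40 N, if the wrist force passes 120 N, or if a joint passes its speed limit or range.

## Robot

A 6-joint arm with a two-finger parallel gripper is mounted at the origin on the work surface. World frame = base frame: x ahead of the robot, y to its left, z up, the work surface at z = 0. Lengths are in m, angles in degrees, forces in N, time in s.
With the tool pointing down it reaches from about 0.3 to 0.75 m from the base axis. Payload 8.5 kg.
Tool frame: the origin (TCP) lies at the very end of the fingers, on their centre line; the grasp point (between the pads) lies 19 mm behind it; x points along the fingers, y is the direction in which the jaws open and shut, and the axes are right-handed (so a half turn about x gives the same grasp; the last joint's range is limited). The gripper opens to 85 mm and grips with 20 to 120 N. Pads are 22 mm wide; open, the fingers measure 114 mm over their backs; the gripper's body (76 mm by 85 mm) begins 54 mm behind the grasp point. The pads swing forward as they close: fully open they stand 13 mm farther back than shut.
Start: joints at [61.518, 21.807, 74.336, -0, 83.858, -12.336], TCP at [0.153, 0.528, 0.231] pointing down, gripper open.
Joint ranges: [-178.18, 178.18], [-50.72, 133.34], [12.68, 142.11], [-81.47, 261.47], [9.98, 163.14], [-165.26, 165.26]. Speed limits (degrees/s): [136.94, 136.94, 180, 180, 180, 180].

## Interface

Orientations are given as a 3x3 rotation matrix whose columns are the frame's x, y, z axes.
In Python, from rig import sensors, cams, env gives the robot as it stands.
- The arm moves only by the shell command python3 -m crank 'ROWS' [FORCE]. ROWS is a JSON object of lists of equal length, an entry for each row: "hand": the closure in counts, from 0 (fully open) to 255 (shut); "translation": the shift along the tool's x, y, z in m, a list of three; "dr": the turn, a rotation vector about the tool's x, y, z in rad, a list of three. A call has 1 to 5 rows; each row is the pose to reach, as a shift and turn from the pose commanded when the call began, along the tool's axes at that moment; what a row does not reach only later rows make up. A row lasts 1/10 s, in which the tool goes at most 50 mm and 8.59 degrees, less where a joint would pass 70% of its speed; a pose out of reach is approached as far as the arm can. A call with a gripper value outside its range is refused whole. The fingers move at their own pace and stop on an object; FORCE is the grip in N (left out, the last holds). Time passes only in rows, so rows that repeat a pose let the fingers close. It gives the time, the measured TCP pose, the force and the opening at its end, in the units of the state.
- sensors.observe(): the state, without advancing time (a new reading comes with each control period).
- cams.get_image(name): name is "side" or "top" or "wrist"; returns (picture, depth): 400x640x3 uint8, blue, green, red; 400x640 float32, m along the optical axis (not along the pixel's ray), 0 where there is no reading.
- cams.calibration(name): a dict with "vertical_fov" (degrees; the focal length in pixels is half the picture's height over the tangent of half this angle, whatever the lens; pixels are square), "cx", "cy" (the principal point, pixels), "distortion" ([k1, k2, p1, p2, k3] as OpenCV has them; the pictures are not rectified), "extrinsics" (4x4, takes a point from camera to world coordinates). Camera axes: x right, y down, z forward; pixel columns grow to the right and rows downward; lengths in m; the calibration is good to about 2 mm. A picture is of the moment at which its call begins: read the wrist's pose just before it. calibration takes no time and is no camera call; for the wrist camera it gives the pose at the moment of the call.
- env.close_job(): hands the job in, once; it reports no verdict.
The state is a dict: "time_s": time; "q": joint angles; "qvel": joint speeds; "joint_efforts": joint torques, N m; "position": TCP position; "tool_rot": TCP orientation; "ft_force": force on the tool from outside, world axes, zero at the start; "wrist_torque": the same for the moment, N m; "grip_width": finger opening in m.
Only numpy, scipy, OpenCV 4.12 (cv2) and the standard library are available. Lean on these libraries where they do the work, as an engineer would, in place of code of your own. Each camera call takes 0.05 s, during which the arm holds its last target. There are 200 camera calls.

## Working session

There is one attempt and no reset: what is moved stays moved. The work goes in short steps, Python scripts to look and compute and a shell command to move; the robot and the scene stay as the last step left them, time stands still between calls to the robot, and variables do not carry over. Pictures are saved under pics/ and viewed, about 8 in all and at most 12, crops included, and the job is handed in when it is done.

```bash
ls; mkdir -p pics
python3 - <<'E'
from rig import sensors, cams, env
import cv2,numpy as np
s=sensors.observe();print(s)
for n in("top","side"):
    im,d=cams.get_image(n);c=cams.calibration(n);print(n,c)
    cv2.imwrite(f"pics/{n}0.png",im);np.save(f"pics/{n}0.npy",d)
E
```

```text
pics
{'time_s': 0.0, 'q': array([ 6.15189448e+01,  2.18427851e+01,  7.43862154e+01, -1.73079687e-03,
        8.38584284e+01, -1.23350746e+01]), 'qvel': array([ 0.09955226, -0.06050188, -0.01692703, -0.07281693,  0.09081608,
        0.08891861]), 'joint_efforts': array([ 2.57820182e-03, -4.48453510e+01, -2.31284916e+01,  8.13043158e-06,
        4.67816062e-03,  2.14770495e-05]), 'position': array([0.15280271, 0.52803275, 0.23068636]), 'tool_rot': array([[-7.01264029e-04,  2.78081950e-01,  9.60557097e-01],
       [-1.35557000e-03,  9.60556187e-01, -2.78082676e-01],
       [-9.99998835e-01, -1.49711176e-03, -2.96643953e-04]]), 'ft_force': array([ 0.04869121,  0.55284264, -0.97208174]), 'wrist_torque': array([-0.02002248,  0.02251937, -0.00559128]), 'grip_width': 0.08510658794363662}
top {'vertical_fov': 45.7592653920631, 'cx': 326.5570132860745, 'cy': 202.5628659810854, 'distortion': array([0.01305886, 0.        , 0.        , 0.        , 0.        ]), 'extrinsics': array([[-0.01514147, -0.99795283,  0.06213594,  0.44038082],
       [-0.99985683,  0.01558126,  0.00659947, -0.01681563],
       [-0.00755412, -0.06202712, -0.99804588,  1.26607299],
       [ 0.        ,  0.        ,  0.        ,  1.        ]])}
side {'vertical_fov': 53.72248515311791, 'cx': 314.2234666624314, 'cy': 202.9286732276816, 'distortion': array([0.0082506, 0.       , 0.       , 0.       , 0.       ]), 'extrinsics': array([[ 0.92719726, -0.16967548,  0.33393932,  0.19596123],
       [-0.37386012, -0.47419734,  0.79709817, -0.72717822],
       [ 0.02310512, -0.86391383, -0.50310937,  0.61374464],
       [ 0.        ,  0.        ,  0.        ,  1.        ]])}
```

View pics/top0.png

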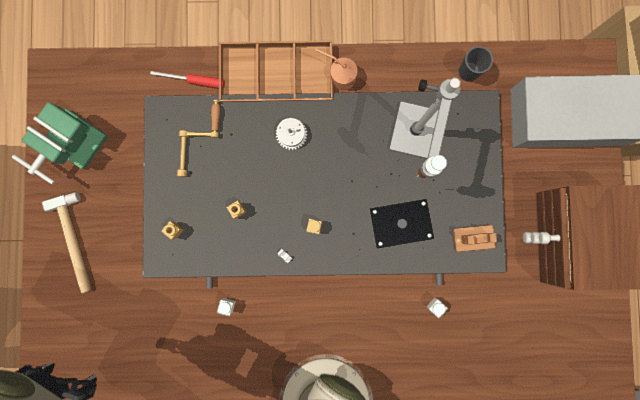

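View pics/side0.png

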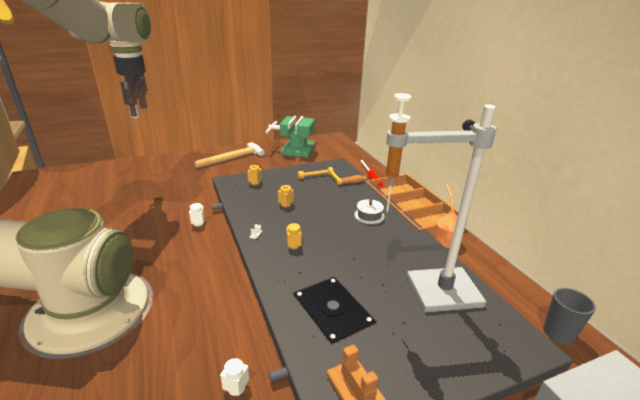

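```bash
cat > h.py <<'E'
from rig import sensors, cams, env
import cv2,numpy as np
class Cam:
    def __init__(s,n):
        c=cams.calibration(n);f=200/np.tan(np.radians(c["vertical_fov"]/2))
        s.K=np.array([[f,0,c["cx"]],[0,f,c["cy"]],[0,0,1]]);s.D=np.array(c["distortion"]);s.E=np.array(c["extrinsics"])
    def ray(s,uv):
        p=cv2.undistortPoints(np.array(uv,float).reshape(-1,1,2),s.K,s.D)[:,0]
        return np.c_[p,np.ones(len(p))]@s.E[:3,:3].T   # depth-scaled directions
    def pts(s,uv,d): return s.E[:3,3]+s.ray(uv)*np.array(d).reshape(-1,1)
    def atz(s,uv,z):
        r=s.ray(uv);return s.E[:3,3]+r*((z-s.E[2,3])/r[:,2])[:,None]
    def proj(s,P):
        Q=np.linalg.inv(s.E);r,_=cv2.Rodrigues(Q[:3,:3])
        return cv2.projectPoints(np.array(P,float).reshape(-1,1,3),r,Q[:3,3],s.K,s.D)[0][:,0]
    def cloud(s,d,box):
        u0,v0,u1,v1=box;v,u=np.mgrid[v0:v1,u0:u1];uv=np.c_[u.ravel(),v.ravel()];z=d[v0:v1,u0:u1].ravel();k=z>0
        return uv[k],s.pts(uv[k],z[k])
E
python3 - <<'E'
from h import *
t=Cam("top");s=Cam("side")
dt=np.load("pics/top0.npy");ds=np.load("pics/side0.npy")
for nm,b in dict(well=(298,210,332,244),sl1=(155,215,190,245),sl2=(220,195,252,225)).items():
    uv,P=t.cloud(dt,b);k=(P[:,2]>.08)&(P[:,2]<.095);print(nm,k.sum(),np.median(P[k],0),(P[k].max(0)+P[k].min(0))/2)
    k=(P[:,2]>.045)&(P[:,2]<.1); r=cv2.minAreaRect(P[k,:2].astype(np.float32)*1000);print(r)
print("plate z",np.median(t.cloud(dt,(250,170,280,190))[1][:,2]))
uv,P=t.cloud(dt,(400,70,470,190));
for lo,hi in((.2,.3),(.3,.36),(.36,.4),(.4,.43),(.43,.5)):
    k=(P[:,2]>lo)&(P[:,2]<hi);print(lo,k.sum(),P[k].mean(0) if k.any() else'')
# side: syringe barrel
uv,P=s.cloud(ds,(375,90,420,215))
for v in range(95,215,6):
    k=(uv[:,1]==v)&(P[:,2]>.15)&(np.linalg.norm(P-s.E[:3,3],axis=1)<.95)
    if k.any():print(v,uv[k,0].min(),uv[k,0].max(),P[k].mean(0).round(4))
a=cv2.resize(cv2.imread("pics/side0.png")[150:225,355:430],None,fx=5,fy=5,interpolation=2)
b=cv2.resize(cv2.imread("pics/top0.png")[205:250,292:337],(375,375),interpolation=2)
cv2.imwrite("pics/crop.png",np.hstack([a,b]))
E
```

```text
well 114 [0.45604573 0.02536552 0.08689482] [0.45595015 0.0256211  0.08737628]
((456.4047546386719, 24.324604034423828), (31.80799102783203, 31.734350204467773), 76.69686889648438)
sl1 105 [0.45171886 0.38208839 0.08711627] [0.45034466 0.3821536  0.08609118]
((452.58685302734375, 383.31976318359375), (33.99690628051758, 32.45232391357422), 48.27409744262695)
sl2 93 [0.50149794 0.22174353 0.08702093] [0.50276802 0.22239602 0.08608392]
((501.85205078125, 221.13011169433594), (32.80336380004883, 32.4617919921875), 32.762062072753906)
plate z 0.03150666871755947
0.2 127 [ 0.69221023 -0.23635532  0.25354126]
0.3 76 [ 0.63352857 -0.21868401  0.32461963]
0.36 1061 [ 0.64687787 -0.21990447  0.38982741]
0.4 249 [ 0.62832004 -0.21958074  0.4134517 ]
0.43 252 [ 0.60126634 -0.21596371  0.44690695]
95 395 410 [ 0.5576 -0.2081  0.4524]
101 400 404 [ 0.5568 -0.21    0.4436]
107 399 403 [ 0.5566 -0.2099  0.4341]
113 398 402 [ 0.5562 -0.2099  0.4244]
119 391 409 [ 0.552  -0.2181  0.4176]
125 392 405 [ 0.5533 -0.2144  0.4064]
131 388 406 [ 0.5539 -0.2117  0.3954]
137 387 419 [ 0.5616 -0.2196  0.3871]
143 387 406 [ 0.551  -0.219   0.3778]
149 389 402 [ 0.5536 -0.2148  0.3654]
155 388 401 [ 0.553  -0.2139  0.3544]
161 387 400 [ 0.5535 -0.2134  0.3432]
167 387 399 [ 0.5534 -0.2149  0.3328]
173 386 398 [ 0.5533 -0.2145  0.3213]
179 389 393 [ 0.5564 -0.2096  0.3071]
185 390 391 [ 0.5584 -0.2076  0.294 ]
191 389 390 [ 0.5579 -0.2078  0.2821]
197 388 389 [ 0.5575 -0.2078  0.27  ]
203 388 388 [ 0.5586 -0.2071  0.2569]
209 387 388 [ 0.5588 -0.2078  0.2446]
```

View pics/crop.png

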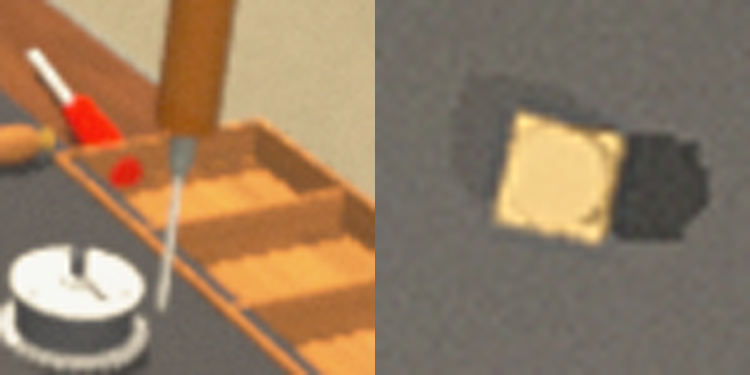

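The top view shows the well at about (314,226), closed on top. The sleeves are at (172,230) and (236,209), and the needle is near (388,212) in the side view. That puts the well at about (0.456, 0.025), yaw about -13°, and the needle at about (0.558, -0.207). I'll move over the well, changing orientation on the way so I can fit the arm's kinematics.

```bash
cat > log.py <<'E'
from rig import sensors;import json
s=sensors.observe();open("log.jsonl","a").write(json.dumps({k:(v.tolist() if hasattr(v,"tolist") else v) for k,v in s.items()})+"\n")
print(round(s["time_s"],2),"q",s["q"].round(1),"p",s["position"].round(4),"R",s["tool_rot"].round(3).tolist(),"F",s["ft_force"].round(1),"w",round(s["grip_width"],4))
E
python3 log.py
python3 -m crank '{"hand":[0,0,0,0,0],"translation":[[0,-0.03,0.032],[0,-0.06,0.065],[0,-0.09,0.097],[0,-0.12,0.13],[0,-0.15,0.162]],"dr":[[0,0,0],[0,0,0],[0,0,0],[0,0,0],[0,0,0]]}' 
python3 log.py
python3 -m crank '{"hand":[0,0,0,0,0],"translation":[[0,-0.03,0.032],[0,-0.06,0.065],[0,-0.09,0.097],[0,-0.12,0.13],[0,-0.15,0.162]],"dr":[[0.1,0,0],[0.2,0,0],[0.3,0,0],[0.4,0,0],[0.5,0,0]]}' >/dev/null
python3 log.py
```

```text
0.1 q [ 61.5  21.8  74.4   0.   83.9 -12.3] p [0.1528 0.5281 0.2308] R [[-0.001, 0.278, 0.961], [-0.001, 0.961, -0.278], [-1.0, -0.001, -0.0]] F [0.4 0.2 0.5] w 0.086
time_s: 0.6
position: [0.2672, 0.3375, 0.2311]
tool_rot: [[-0.0, 0.278, 0.961], [-0.0, 0.961, -0.278], [-1.0, -0.0, -0.0]]
ft_force: [0.8, 0.1, 0.3]
grip_width: 0.0853
0.6 q [ 35.8   9.8  91.7  -0.   78.5 -38.1] p [0.2672 0.3375 0.2311] R [[-0.0, 0.278, 0.961], [-0.0, 0.961, -0.278], [-1.0, -0.0, -0.0]] F [0.8 0.1 0.3] w 0.0853
1.1 q [  4.6   7.5  94.5   0.   78.  -40.4] p [0.3812 0.1483 0.2313] R [[-0.0, 0.708, 0.707], [0.0, 0.707, -0.708], [-1.0, -0.0, -0.0]] F [0.9 0.6 0.6] w 0.0853
```

```bash
python3 -m crank '{"hand":[0,0,0,0,0],"translation":[[-0.02,0,0],[-0.03,0,0],[-0.04,0,0],[-0.05,0,0],[-0.05,0,0]],"dr":[[0,0.085,0.085],[0,0.17,0.17],[0,0.25,0.25],[0,0.34,0.34],[0,0.42,0.42]]}' >/dev/null
python3 log.py
python3 -m crank '{"hand":[0,0,0,0,0],"translation":[[0,0,0.02],[0,0,0.03],[0,0,0.04],[0,0,0.04],[0,0,0.04]],"dr":[[0,0.1,0.04],[0,0.2,0.08],[0,0.2,0.17],[0,0.2,0.25],[0,0.2,0.25]]}' >/dev/null
python3 log.py
cat > kin.py <<'E'
import json,numpy as np
from scipy.spatial.transform import Rotation as Rt
from scipy.optimize import least_squares
LO=np.array([-178.18,-50.72,12.68,-81.47,9.98,-165.26]);HI=np.array([178.18,133.34,142.11,261.47,163.14,165.26])
def rot(ax,deg): return Rt.from_rotvec(np.array(ax,float)*np.radians(deg)).as_matrix()
Y=[0,1,0];Z=[0,0,1]
# p: h,a1,a2,a3,d4,dw,L,dz ; all links along local z; 4: forearm roll about z; 6: roll about z
def fk(q,p,s4=1,s6=1):
    h,a1,d,a2,a3,d4,dw,aw,L=p
    R=rot(Z,q[0]);x=R@[a1,d,h]
    R=R@rot(Y,q[1]);x=x+R@[0,0,a2]
    R=R@rot(Y,q[2]);x=x+R@[a3,0,d4]
    R=R@rot(Z,s4*q[3]);x=x+R@[0,dw,0]
    R=R@rot(Y,q[4]);x=x+R@[aw,0,L]
    R=R@rot(Z,s6*q[5])
    return x,R
def load(): 
    return [json.loads(l) for l in open("log.jsonl")]
def fit():
    S=load();best=None
    for s4 in(1,-1):
        for s6 in(1,-1):
            def f(p,full=True):
                return np.concatenate([fk(s["q"],p,s4,s6)[0]-s["position"] for s in S])
            reg=lambda p:np.r_[f(p),1e-4*(p-P0)]
            P0=np.array([.3,0,.1,.4,0,.4,0,0,.25])
            r=least_squares(reg,P0)
            e=np.abs(f(r.x)).max()
            Ms=[fk(s["q"],r.x,s4,s6)[1].T@np.array(s["tool_rot"]) for s in S]
            M=Rt.from_matrix(Ms).mean().as_matrix();er=max(np.abs(m-M).max() for m in Ms)
            if best is None or e+er<best[0]: best=(e+er,e,er,s4,s6,r.x,M)
    return best
if __name__=="__main__":
    np.set_printoptions(suppress=True,precision=4);b=fit()
    print(b)
E
python3 kin.py
```

```text
1.6 q [-17.3   4.2  97.3  32.6  89.9 -65.9] p [0.3813 0.1497 0.2825] R [[0.001, 0.704, 0.71], [0.563, 0.586, -0.582], [-0.826, 0.401, -0.396]] F [ 0.8  0.4 -0.5] w 0.0853
2.1 q [-27.7  11.8 101.7  45.8  94.  -80.5] p [0.4086 0.1262 0.2647] R [[0.032, 0.704, 0.71], [0.792, 0.416, -0.448], [-0.61, 0.576, -0.544]] F [-0.2 -0.3  0.2] w 0.0851
(np.float64(8.441431942340927e-09), np.float64(8.441431387229414e-09), np.float64(5.551115123125783e-16), 1, 1, array([ 0.1301, -0.    ,  0.1175,  0.5371,  0.103 ,  0.3508, -0.    ,
        0.    ,  0.2575]), array([[-0., -1., -0.],
       [ 0.,  0., -1.],
       [ 1., -0.,  0.]]))
```

```bash
cat > plan.py <<'E'
from kin import *
b=fit();s4,s6,P,M=b[3:]
def FK(q):
    x,R=fk(q,P,s4,s6);return x,R@M
def IK(x,R,seeds):
    out=[]
    for q0 in seeds:
        def f(q):
            X,r=FK(q);return np.r_[(X-x)*5,(r-R).ravel()]
        r=least_squares(f,np.clip(q0,LO+.01,HI-.01),bounds=(LO,HI),x_scale=50.)
        if r.cost<1e-8: out.append(r.x)
    return out
def tool(psi,th,s):
    """tool pointing azimuth psi, th deg BELOW horizontal, tool z has vertical sign s"""
    c,sn=np.cos(np.radians(psi)),np.sin(np.radians(psi));t=np.radians(th)
    x=np.array([np.cos(t)*c,np.cos(t)*sn,-np.sin(t)]);z=s*np.array([np.sin(t)*c,np.sin(t)*sn,np.cos(t)])
    return np.c_[x,np.cross(z,x),z]
def pose(c,psi,th,s,off=.019):
    R=tool(psi,th,s);return np.array(c)+off*R[:,0],R
E
python3 - <<'E'
from plan import *
np.set_printoptions(suppress=True,precision=0)
W=[.456,.0253,.062];N=[.5585,-.2068,.230]
base=np.array(load()[-1]["q"])
S=[base,base+[0,0,0,60,0,0],base+[0,0,0,60,0,150],base+[0,0,0,0,0,150],base+[40,20,0,-45,0,60]]
def mg(q): return min(np.minimum(q-LO,HI-q))
for th in(25,35):
  for s in(1,-1):
    for ps in(77,-13,-103,167):
        k=[q for q in IK(*pose(W,ps,th,s),S)]
        if k: q=max(k,key=mg);print("G",th,s,ps,q,"m",mg(q))
    for ps in range(-60,181,30):
        k=IK(*pose(N,ps,-th,-s),S)
        if k: q=max(k,key=mg);print("  F",th,s,ps,q,"m",mg(q))
E
```

```text
G 25 1 77 [-40.  43. 110.  56.  79. 114.] m 31.795301691329428
G 25 1 -103 [ 13.  47.  92. -55.  86.  54.] m 26.68659255273407
G 25 1 167 [-12.  53.  72.   1. 119.  91.] m 43.69079756355046
  F 25 1 -60 [ -18.   48.  110.  218.   98. -105.] m 32.14022592157745
  F 25 1 -30 [-33.  47. 121. 177. 103. -89.] m 21.23535117082777
  F 25 1 0 [-48.  47. 118. 136. 105. -79.] m 23.827220696615115
  F 25 1 30 [-54.  48. 104. 107. 109. -61.] m 38.039432245844054
  F 25 1 60 [-53.  52.  85.  92. 123. -42.] m 40.052922525066265
  F 25 1 90 [-47.  58.  66.  88. 142. -24.] m 21.516341672213514
  F 25 1 120 [-39.  64.  49.  99. 161.   1.] m 2.065819562630054
G 25 -1 77 [-40.  43. 110.  56.  79. -66.] m 31.795301693663404
G 25 -1 -103 [  13.   47.   92.  -55.   86. -126.] m 26.686592627128398
G 25 -1 167 [-12.  53.  72.   1. 119. -89.] m 43.69079754495354
  F 25 -1 -60 [-18.  48. 110. 218.  98.  75.] m 32.14022592157748
  F 25 -1 -30 [-33.  47. 121. 177. 103.  91.] m 21.23535117082777
  F 25 -1 0 [-48.  47. 118. 136. 105. 101.] m 23.827220696612102
  F 25 -1 30 [-54.  48. 104. 107. 109. 119.] m 38.039
[... 1010 characters left out ...]
10.  52.  72. -60.] m 31.865421412434173
G 35 -1 -13 [-11.  38. 139. 182.  51. -90.] m 3.4961845607871282
G 35 -1 -103 [  11.   43.   94.  -50.   79. -130.] m 31.769561648673033
G 35 -1 167 [-12.  49.  76.   1. 110. -89.] m 52.684242838086845
  F 35 -1 -60 [-19.  52. 108. 214. 109.  76.] m 34.259916219033514
  F 35 -1 -30 [-33.  53. 117. 178. 115.  90.] m 24.815383459050395
  F 35 -1 0 [-46.  52. 115. 139. 116. 100.] m 27.0266978083055
  F 35 -1 30 [-52.  53. 103. 113. 118. 118.] m 39.48665559611739
  F 35 -1 60 [-51.  56.  86. 100. 129. 139.] m 26.59666195457615
  F 35 -1 90 [-46.  61.  68.  98. 145. 161.] m 4.585742482419391
  F 35 -1 180 [-24.  68.  47. 238. 157. -20.] m 6.270497713192327
```

```bash
cat > delta.py <<'E'
from plan import *
from rig import sensors
def delta(x,R,cur=None):
    s=cur or sensors.observe();p=np.array(s["position"]);r=np.array(s["tool_rot"])
    t=r.T@(np.array(x)-p);d=Rt.from_matrix(r.T@R).as_rotvec()
    print("t",t.round(4),"dr",d.round(4),"|t|",np.linalg.norm(t).round(3),"ang",np.degrees(np.linalg.norm(d)).round(1));return t,d
E
python3 - <<'E'
from h import *
from delta import *
t=Cam("top");dt=np.load("pics/top0.npy")
for n,b,lo in(("clip",(272,246,298,266),.04),("horn",(450,218,502,256),.04),("horntop",(450,218,502,256),.08),("base",(365,195,440,252),.0345)):
    P=t.cloud(dt,b)[1];k=P[:,2]>lo;print(n,P[k].min(0),P[k].max(0))
W=[.456,.0253,.062]
x,R=pose(W,77,30,-1,-.071); x1=x.copy();x1[2]=.22
delta(x1,R)
print(IK(x1,R,[np.array(load()[-1]["q"])]))
E
```

```text
clip [0.36862742 0.0889527  0.04101627] [0.39412755 0.11703048 0.05751749]
horn [ 0.38686792 -0.43641194  0.04004265] [ 0.45241306 -0.33324241  0.10815243]
horntop [ 0.40818707 -0.4198093   0.08011178] [ 0.43220997 -0.34892554  0.10815243]
base [ 0.38742613 -0.30107507  0.03450658] [ 0.53460174 -0.10690732  0.0484278 ]
t [-0.099  -0.0689  0.1202] dr [0.9151 0.0622 0.2017] |t| 0.17 ang 53.8
[array([-47.3301979 ,  23.07626856,  99.45216921,  46.26818479,
        98.21726166, -45.29346515])]
```

```bash
python3 -m crank '{"hand":[0,0,0,0,0],"translation":[[-0.014,-0.01,0.017],[-0.028,-0.02,0.034],[-0.042,-0.03,0.051],[-0.056,-0.04,0.068],[-0.07,-0.05,0.085]],"dr":[[0.13,0.009,0.029],[0.26,0.018,0.058],[0.39,0.027,0.087],[0.52,0.036,0.116],[0.65,0.045,0.145]]}' >/dev/null
python3 log.py
python3 -c "
from delta import *
x,R=pose([.456,.0253,.062],77,30,-1,-.071);x1=x.copy();x1[2]=.16
delta(x1,R);delta(x,R)"
```

```text
2.6 q [-42.6  19.8 100.9  46.   97.8 -56.7] p [0.4326 0.0116 0.2333] R [[0.137, 0.98, 0.144], [0.842, -0.039, -0.538], [-0.522, 0.195, -0.83]] F [0.4 0.3 0.8] w 0.0857
t [ 0.0007 -0.0031  0.0872] dr [0.264  0.0191 0.0588] |t| 0.087 ang 15.5
t [ 0.0333 -0.0153  0.1391] dr [0.264  0.0191 0.0588] |t| 0.144 ang 15.5
```

```bash
python3 -m crank '{"hand":[0,0,0,0,0],"translation":[[0,-0.001,0.03],[0,-0.002,0.06],[0.001,-0.003,0.087],[0.017,-0.009,0.113],[0.033,-0.015,0.139]],"dr":[[0.13,0.009,0.029],[0.264,0.019,0.059],[0.264,0.019,0.059],[0.264,0.019,0.059],[0.264,0.019,0.059]]}' >/dev/null
python3 log.py
python3 - <<'E'
from h import *
im,d=cams.get_image("wrist");cv2.imwrite("pics/w1.png",im);np.save("pics/w1.npy",d)
c=Cam("wrist");print(c.E.round(3));print(c.proj([[.456,.0253,.086],[.456,.0253,.03]]))
uv,P=c.cloud(d,(0,0,640,400));k=(abs(P[:,0]-.456)<.04)&(abs(P[:,1]-.025)<.04)&(P[:,2]>.045)&(P[:,2]<.1)
print(k.sum());k2=k&(P[:,2]>.083);print(k2.sum(),P[k2].min(0),P[k2].max(0))
np.save("pics/w1P.npy",np.c_[uv[k],P[k]])
s,p2=cams.get_image("side");cv2.imwrite("pics/s1.png",s)
E
```

```text
3.1 q [-47.2  35.9 105.8  46.   84.7 -59.4] p [ 0.4433 -0.0344  0.0968] R [[0.194, 0.975, -0.107], [0.843, -0.222, -0.489], [-0.501, 0.005, -0.866]] F [ 0.1 -0.6  0.2] w 0.0852
[[ 0.975 -0.16   0.155  0.422]
 [-0.223 -0.695  0.683 -0.121]
 [-0.001 -0.701 -0.714  0.223]
 [ 0.     0.     0.     1.   ]]
[[325.38313847 182.20219467]
 [325.25659042 231.26909346]]
2592
4 [0.44609524 0.01416238 0.08304481] [0.46377403 0.02723571 0.08331884]
```

View pics/w1.png

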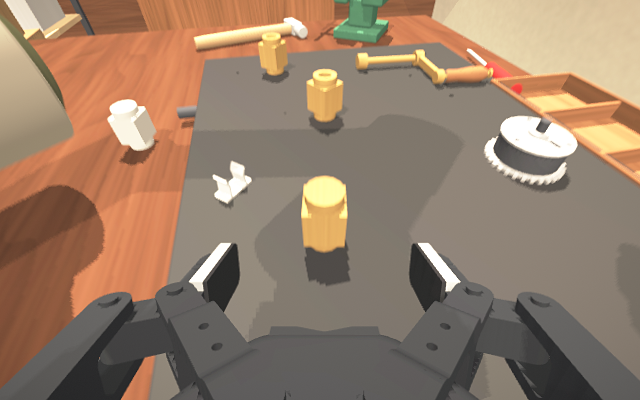

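```bash
python3 -m crank '{"hand":[0,0,0,0,0],"translation":[[0.025,0,0],[0.05,0,0],[0.075,0,0],[0.092,0,0],[0.092,0,0]],"dr":[[0,0,0],[0,0,0],[0,0,0],[0,0,0],[0,0,0]]}' >/dev/null
python3 log.py
python3 -m crank '{"hand":[255,255,255,255,255],"translation":[[0,0,0],[0,0,0],[0,0,0],[0,0,0],[0,0,0]],"dr":[[0,0,0],[0,0,0],[0,0,0],[0,0,0],[0,0,0]]}' 80 >/dev/null
python3 log.py
python3 -m crank '{"hand":[255,255,255,255,255],"translation":[[0,0,0],[0,0,0],[0,0,0],[0,0,0],[0,0,0]],"dr":[[0,0,0],[0,0,0],[0,0,0],[0,0,0],[0,0,0]]}' 80 >/dev/null
python3 log.py
```

```text
3.7 q [-38.   40.6 110.3  54.3  75.1 -63.2] p [0.4609 0.0453 0.0528] R [[0.193, 0.976, -0.106], [0.845, -0.22, -0.487], [-0.498, 0.004, -0.867]] F [ 0.4 -1.1 -0.1] w 0.0853
4.2 q [-38.3  40.7 110.3  54.3  75.1 -63.3] p [0.4612 0.0431 0.0525] R [[0.197, 0.975, -0.107], [0.844, -0.224, -0.487], [-0.499, 0.005, -0.867]] F [-2.4 -4.9  6.9] w 0.0311
4.7 q [-38.3  40.7 110.3  54.3  75.1 -63.3] p [0.4612 0.0431 0.0525] R [[0.197, 0.975, -0.107], [0.844, -0.224, -0.487], [-0.498, 0.006, -0.867]] F [-2.7 -5.4  5.3] w 0.0312
```

```bash
python3 -m crank '{"hand":[255,255,255,255,255],"translation":[[-0.01,0,-0.017],[-0.025,0,-0.043],[-0.045,0,-0.078],[-0.065,0,-0.113],[-0.08,0,-0.139]],"dr":[[0,0,0],[0,0,0],[0,0,0],[0,0,0],[0,0,0]]}' >/dev/null
python3 log.py
python3 - <<'E'
from delta import *
np.set_printoptions(suppress=True,precision=3)
s=sensors.observe();q=s["q"];c=s["position"]-.019*s["tool_rot"][:,0];print(c)
# path: first roll 180 about tool x at constant centre with tilt -30->+30 , psi 77->40
n=14
for i in range(1,n+1):
    f=i/n
    # roll: rotate about tool x by 180f from s=-1
    Rr=tool(77+(-15-77)*f,30-60*f,-1)@rot([1,0,0],180*f)
    C=np.array([.456,.0253,.23])*(1-f)+np.array([.46,-.12,.20])*f
    k=IK(C+.019*Rr[:,0],Rr,[q]);q=k[0] if k else q;print(i,len(k),q.round(0),C[2]-.2385*Rr[2,0])
E
```

```text
5.2 q [-38.3  21.9 103.1  51.6  90.9 -42.5] p [0.4599 0.0437 0.214 ] R [[0.196, 0.975, -0.107], [0.843, -0.224, -0.489], [-0.5, 0.005, -0.866]] F [ 1.3 -0.4 -4.2] w 0.0308
[0.456 0.028 0.224]
1 1 [-42.  22. 106.  56.  90. -30.] 0.33133841463668046
2 1 [-45.  22. 111.  62.  89. -20.] 0.312848120025671
3 1 [-48.  23. 115.  67.  87. -11.] 0.29387053766842924
4 1 [-51.  25. 119.  73.  86.  -3.] 0.2744998141771524
5 1 [-53.  27. 124.  79.  86.   4.] 0.2548322947687319
6 1 [-55.  29. 128.  86.  87.  10.] 0.2349659844632193
7 1 [-56.  33. 132.  92.  89.  15.] 0.21500000000000002
8 1 [-57.  38. 136.  99.  93.  19.] 0.19503401553678068
9 1 [-56.  44. 140. 105.  99.  22.] 0.1751677052312681
10 0 [-56.  44. 140. 105.  99.  22.] 0.15550018582284758
11 0 [-56.  44. 140. 105.  99.  22.] 0.1361294623315708
12 0 [-56.  44. 140. 105.  99.  22.] 0.1171518799743291
13 0 [-56.  44. 140. 105.  99.  22.] 0.09866158536331955
14 1 [-40.  66. 141. 142. 143.  72.] 0.08075000000000003
```

Run:
```python
from delta import *
np.set_printoptions(suppress=True,precision=3)
s=sensors.observe()
def run(q,n,ps,th,ro,C0,C1):
    for i in range(1,n+1):
        f=i/n;Rr=tool(ps[0]+(ps[1]-ps[0])*f,th[0]+(th[1]-th[0])*f,-1)@rot([1,0,0],ro[0]+(ro[1]-ro[0])*f)
        C=np.array(C0)*(1-f)+np.array(C1)*f
        k=IK(C+.019*Rr[:,0],Rr,[q]);q=k[0] if k else q;print(i,len(k),q.round(0),(C-.2385*Rr[:,0]).round(3))
    return q
for mid,pm in(([.5,.03,.23],77),([.52,-.03,.24],50)):
    print(mid);q=run(s["q"],7,(77,pm),(30,-30),(0,180),[.456,.028,.224],mid)
    for pf in(0,-25):
        print(pf);run(q,7,(pm,pf),(-30,-30),(180,180),mid,[.559,-.207,.19])
```

```text
[0.5, 0.03, 0.23]
1 1 [-40.  26. 104.  57.  95. -20.] [ 0.412 -0.188  0.312]
2 1 [-40.  30. 104.  62. 100.   2.] [ 0.416 -0.198  0.279]
3 1 [-40.  34. 105.  66. 104.  24.] [ 0.421 -0.203  0.244]
4 1 [-40.  38. 105.  71. 109.  47.] [ 0.428 -0.203  0.21 ]
5 1 [-39.  42. 105.  75. 114.  71.] [ 0.435 -0.197  0.175]
6 1 [-37.  47. 105.  80. 120.  95.] [ 0.444 -0.187  0.142]
7 1 [-35.  50. 104.  85. 126. 119.] [ 0.454 -0.171  0.111]
0
1 1 [-39.  51. 107.  88. 123. 115.] [ 0.424 -0.193  0.105]
2 1 [-43.  51. 110.  93. 121. 111.] [ 0.398 -0.207  0.099]
3 1 [-45.  52. 113.  99. 119. 107.] [ 0.377 -0.215  0.094]
4 1 [-47.  53. 114. 106. 117. 104.] [ 0.36  -0.218  0.088]
5 1 [-48.  54. 116. 115. 116. 101.] [ 0.351 -0.217  0.082]
6 1 [-48.  55. 116. 125. 115.  98.] [ 0.348 -0.213  0.076]
7 1 [-47.  56. 116. 136. 114.  97.] [ 0.352 -0.207  0.071]
-25
1 1 [-39.  51. 109.  90. 122. 113.] [ 0.413 -0.187  0.105]
2 1 [-43.  51. 114.  97. 119. 106.] [ 0.378 -0.191  0.099]
3 1 [-45.  53. 118. 107. 118. 100.] [ 0.353 -0.185  0.094]
4 1 [-45.  54. 121. 119. 118.  95.] [ 0.338 -0.172  0.088]
5 1 [-43.  55.
[... 727 characters left out ...]
52. 116. 111. 116. 103.] [ 0.355 -0.205  0.099]
4 1 [-47.  53. 117. 116. 116. 101.] [ 0.35  -0.207  0.092]
5 1 [-48.  54. 117. 122. 115.  99.] [ 0.348 -0.207  0.085]
6 1 [-48.  55. 117. 129. 115.  98.] [ 0.348 -0.207  0.078]
7 1 [-47.  56. 116. 136. 114.  97.] [ 0.352 -0.207  0.071]
-25
1 1 [-44.  50. 117. 105. 117. 106.] [ 0.366 -0.186  0.114]
2 1 [-45.  51. 119. 112. 117. 101.] [ 0.35  -0.179  0.106]
3 1 [-44.  52. 121. 121. 117.  96.] [ 0.34  -0.169  0.099]
4 1 [-43.  54. 123. 131. 117.  93.] [ 0.337 -0.157  0.092]
5 1 [-41.  55. 123. 143. 118.  92.] [ 0.342 -0.144  0.085]
6 1 [-38.  56. 122. 156. 117.  91.] [ 0.353 -0.131  0.078]
7 1 [-35.  56. 119. 170. 115.  91.] [ 0.372 -0.12   0.071]
```

Run:
```python
from h import *
from delta import *
s=sensors.observe();w=s["position"]-.2575*s["tool_rot"][:,0];print("wrist",w)
q=s["q"];Rf=rot(Z,q[0])@rot(Y,q[1]+q[2]);a=Rf[:,2];print("forearm dir",a)
for n in("top","side"):
    im,d=cams.get_image(n);P=Cam(n).cloud(d,(0,0,640,400))[1]-w
    k=np.linalg.norm(P,axis=1)<.16;P=P[k];t=P@a;tx=P@s["tool_rot"][:,0];r=np.linalg.norm(P-np.outer(t,a),axis=1)
    for lo in np.arange(-.12,.13,.04):
        m=(t>lo)&(t<lo+.04)&(tx<.05)
        if m.sum()>5:print(n,lo.round(2),m.sum(),"perp r",np.percentile(r[m],[50,98]).round(3),"dist",np.percentile(np.linalg.norm(P[m],axis=1),98).round(3))
prev=dict(position=s["position"],tool_rot=s["tool_rot"]);n=5
for i in range(1,n+1):
    f=i/n;R=tool(77-27*f,30-55*f,-1)@rot([1,0,0],180*f)
    C=np.array([.456,.028,.224])*(1-f)+np.array([.52,-.03,.25])*f;x=C+.019*R[:,0]
    t,d=delta(x,R,prev);print((t/5).round(4),(d/5).round(3));prev=dict(position=x,tool_rot=R)
```

```text
wrist [ 0.40937143 -0.17346751  0.34286942]
forearm dir [ 0.64306862 -0.50765409 -0.5733673 ]
top -0.12 1244 perp r [0.063 0.073] dist 0.136
top -0.08 1107 perp r [0.064 0.074] dist 0.105
top -0.04 1551 perp r [0.066 0.075] dist 0.08
top 0.0 535 perp r [0.07  0.074] dist 0.075
top 0.04 114 perp r [0.129 0.149] dist 0.16
top 0.08 42 perp r [0.099 0.132] dist 0.158
side -0.12 2112 perp r [0.049 0.073] dist 0.134
side -0.08 1024 perp r [0.064 0.075] dist 0.105
side -0.04 2182 perp r [0.051 0.076] dist 0.08
side 0.0 2019 perp r [0.05  0.074] dist 0.076
side 0.04 176 perp r [0.129 0.147] dist 0.159
side 0.08 439 perp r [0.111 0.134] dist 0.16
side 0.12 129 perp r [0.084 0.101] dist 0.159
t [-0.0103  0.0166 -0.0043] dr [0.6705 0.2128 0.0219] |t| 0.02 ang 40.3
[-0.0021  0.0033 -0.0009] [0.134 0.043 0.004]
t [-0.0087  0.0105 -0.0154] dr [ 0.6479  0.1903 -0.1031] |t| 0.021 ang 39.1
[-0.0017  0.0021 -0.0031] [ 0.13   0.038 -0.021]
t [-0.0066 -0.002  -0.0198] dr [ 0.63    0.0959 -0.1951] |t| 0.021 ang 38.2
[-0.0013 -0.0004 -0.004 ] [ 0.126  0.019 -0.039]
t [-0.004  -0.0143 -0.0149] dr [ 0.612  -0.0378 -0.2134] |t| 0.021 ang 37.2
[-0.0008 -0.0029 -0.003 ] [ 0.122 -0.008 -0.043]
t [-0.0014 -0.0206 -0.0035] dr [ 0.5944 -0.1573 -0.1461] |t| 0.021 ang 36.2
[-0.0003 -0.0041 -0.0007] [ 0.119 -0.031 -0.029]
```

```bash
python3 -m crank '{"hand":[255,255,255,255,255],"translation":[[-0.002,0.003,-0.001],[-0.004,0.007,-0.002],[-0.006,0.01,-0.003],[-0.008,0.013,-0.004],[-0.01,0.017,-0.004]],"dr":[[0.134,0.043,0.004],[0.268,0.085,0.009],[0.402,0.128,0.013],[0.536,0.17,0.018],[0.67,0.213,0.022]]}' >/dev/null
python3 log.py
python3 -m crank '{"hand":[255,255,255,255,255],"translation":[[-0.002,0.002,-0.003],[-0.004,0.004,-0.006],[-0.005,0.006,-0.009],[-0.007,0.008,-0.012],[-0.009,0.01,-0.015]],"dr":[[0.13,0.038,-0.021],[0.259,0.076,-0.041],[0.389,0.114,-0.062],[0.518,0.152,-0.082],[0.648,0.19,-0.103]]}' >/dev/null
python3 log.py
python3 -m crank '{"hand":[255,255,255,255,255],"translation":[[-0.001,0,-0.004],[-0.003,-0.001,-0.008],[-0.004,-0.001,-0.012],[-0.005,-0.002,-0.016],[-0.007,-0.002,-0.02]],"dr":[[0.126,0.019,-0.039],[0.252,0.038,-0.078],[0.378,0.058,-0.117],[0.504,0.077,-0.156],[0.63,0.096,-0.195]]}' >/dev/null
python3 log.py
```

```text
5.8 q [-41.8  26.  105.7  60.6  93.7 -10.2] p [0.4751 0.0334 0.2192] R [[0.299, 0.702, -0.646], [0.898, -0.436, -0.058], [-0.323, -0.563, -0.761]] F [ 0.6 -0.1 -4.3] w 0.0311
6.3 q [-44.2  30.1 108.5  69.4  97.2  21.2] p [0.4893 0.0218 0.228 ] R [[0.401, 0.222, -0.889], [0.906, -0.241, 0.348], [-0.137, -0.945, -0.298]] F [ 0.2 -0.2 -3.9] w 0.0315
6.8 q [-45.3  34.8 111.   78.4 101.5  52. ] p [0.5039 0.0091 0.2369] R [[0.489, -0.252, -0.835], [0.871, 0.2, 0.449], [0.054, -0.947, 0.317]] F [ 0.3 -0.1 -3.9] w 0.0312
```

```bash
python3 -m crank '{"hand":[255,255,255,255,255],"translation":[[-0.001,-0.003,-0.003],[-0.002,-0.006,-0.006],[-0.002,-0.009,-0.009],[-0.003,-0.012,-0.012],[-0.004,-0.014,-0.015]],"dr":[[0.122,-0.008,-0.043],[0.245,-0.015,-0.085],[0.367,-0.023,-0.128],[0.49,-0.03,-0.171],[0.612,-0.038,-0.213]]}' >/dev/null
python3 log.py
python3 -m crank '{"hand":[255,255,255,255,255],"translation":[[0,-0.004,-0.001],[-0.001,-0.008,-0.001],[-0.001,-0.012,-0.002],[-0.001,-0.016,-0.003],[-0.001,-0.021,-0.004]],"dr":[[0.119,-0.031,-0.029],[0.238,-0.063,-0.058],[0.357,-0.094,-0.088],[0.476,-0.126,-0.117],[0.594,-0.157,-0.146]]}' >/dev/null
python3 log.py
cat > look.py <<'E'
import sys
from h import *
from rig import sensors
tag=sys.argv[1];out=[]
s=sensors.observe();C=s["position"]-.019*s["tool_rot"][:,0];print("grasp pt",C)
for n in("side","top"):
    im,d=cams.get_image(n);c=Cam(n);np.save(f"pics/{tag}{n}.npy",d);cv2.imwrite(f"pics/{tag}{n}.png",im)
    u,v=c.proj(C)[0].astype(int);u=np.clip(u,50,590);v=np.clip(v,50,350)
    out.append(cv2.resize(im[v-50:v+50,u-50:u+50],(400,400),interpolation=2));print(n,u,v)
cv2.imwrite(f"pics/{tag}.png",np.hstack(out))
E
python3 look.py f1
```

```text
7.3 q [-45.   39.9 112.8  87.5 107.1  82.6] p [ 0.5181 -0.0039  0.2454] R [[0.553, -0.589, -0.589], [0.797, 0.58, 0.168], [0.243, -0.563, 0.79]] F [ 0.2 -0.9 -5. ] w 0.0312
7.8 q [-43.   45.1 113.5  97.1 114.2 114.1] p [ 0.5324 -0.0175  0.2538] R [[0.585, -0.766, -0.265], [0.692, 0.643, -0.329], [0.423, 0.009, 0.906]] F [-0.2 -0.6 -4. ] w 0.0309
grasp pt [ 0.52126108 -0.0306507   0.24575615]
side 329 171
top 335 194
```

View pics/f1.png

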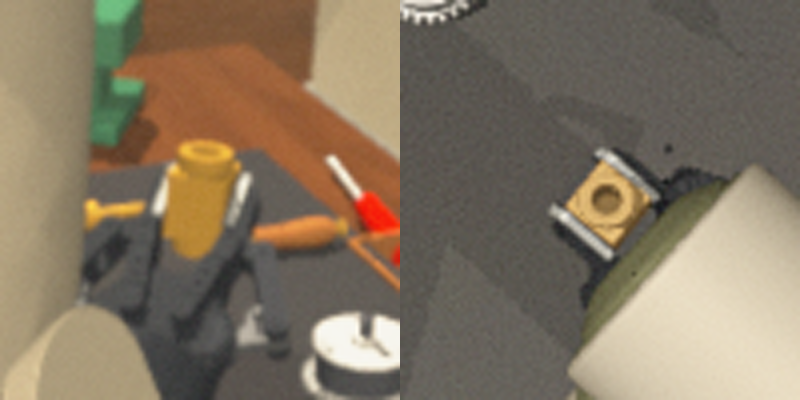

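```bash
cat > mouth.py <<'E'
from delta import *
g=[l for l in load() if abs(l["time_s"]-4.7)<.06][-1]
Rg=np.array(g["tool_rot"]);pg=np.array(g["position"])
m=Rg.T@(np.array([.456,.0253,.03])-pg);m[1]=0     # mouth in tool frame
ax=Rg.T@np.array([0,0,-1.])                        # mouth direction in tool frame
def mouth(s): return s["position"]+s["tool_rot"]@m, s["tool_rot"]@ax
E
python3 - <<'E'
from h import *
from mouth import *
np.set_printoptions(suppress=True,precision=4)
s=sensors.observe();M,a=mouth(s);print("m",m,"mouth",M,"axis",a)
t=Cam("top");sd=Cam("side");print("top proj",t.proj(M),"side proj",sd.proj(M))
print("seen top",t.atz([336.5,193.2],M[2]))
for n,c,dn in(("top",t,"f1top"),("side",sd,"f1side")):
    d=np.load(f"pics/{dn}.npy");u,v=c.proj(M)[0].astype(int);P=c.cloud(d,(u-14,v-14,u+15,v+15))[1]
    e=P-M;k=(np.linalg.norm(e,axis=1)<.022)&(abs(e@a)<.006);print(n,k.sum(),((P[k].min(0)+P[k].max(0))/2),P[k].mean(0))
E
```

```text
m [-0.0048  0.      0.0287] mouth [ 0.5218 -0.0299  0.2778] axis [0.064  0.0585 0.9962]
top proj [[335.7942 192.9296]] side proj [[330.173  157.5976]]
seen top [[ 0.5212 -0.0314  0.2778]]
top 123 [ 0.5221 -0.0292  0.2776] [ 0.5202 -0.0306  0.2784]
side 96 [ 0.5203 -0.0344  0.2764] [ 0.5194 -0.0366  0.2768]
```

Run:
```python
from mouth import *
np.set_printoptions(suppress=True,precision=4)
s=sensors.observe();q=s["q"];prev=s;N=np.array([.5588,-.2068])
for ps,e,M in((32,23,[.51,-.05,.25]),(8,21,[.505,-.12,.23]),(-10,21,[*N,.228])):
    R=tool(ps,-e,-1)@rot([1,0,0],180);x=np.array(M)-R@m
    k=IK(x,R,[q]);q=k[0] if k else q;print(len(k),q,"wrist",x-.2575*R[:,0])
    delta(x,R,prev);prev=dict(position=x,tool_rot=R)
```

```text
1 [-46.322   48.5501 124.3767 104.4931 111.3962  97.4416] wrist [ 0.3222 -0.1673  0.1248]
t [-0.0342 -0.009  -0.0153] dr [-0.133   0.0331 -0.2846] |t| 0.039 ang 18.1
1 [-49.8325  52.9276 131.744  120.5372 113.4319  85.6908] wrist [ 0.2816 -0.1514  0.1126]
t [-0.048  -0.0627 -0.0019] dr [-0.1569  0.0344 -0.3884] |t| 0.079 ang 24.1
1 [-44.6817  50.5013 122.1458 146.6528 104.9022  94.3218] wrist [ 0.3366 -0.1676  0.1106]
t [ 0.0371 -0.098  -0.0164] dr [-0.1126  0.     -0.2933] |t| 0.106 ang 18.0
```

```bash
python3 -m crank '{"hand":[255,255,255,255,255],"translation":[[-0.007,-0.002,-0.003],[-0.014,-0.004,-0.006],[-0.02,-0.005,-0.009],[-0.027,-0.007,-0.012],[-0.034,-0.009,-0.015]],"dr":[[-0.027,0.007,-0.057],[-0.053,0.013,-0.114],[-0.08,0.02,-0.171],[-0.106,0.026,-0.228],[-0.133,0.033,-0.285]]}' >/dev/null
python3 log.py
python3 - <<'E'
from mouth import *
np.set_printoptions(suppress=True,precision=4)
s=sensors.observe();q=s["q"];prev=s;N=np.array([.5588,-.2068])
for ps,e,M in((8,19,[.515,-.12,.23]),(-10,19,[*N,.230])):
    R=tool(ps,-e,-1)@rot([1,0,0],180);x=np.array(M)-R@m
    k=IK(x,R,[q]);q=k[0] if k else q;print(len(k),q,"wrist",x-.2575*R[:,0])
    delta(x,R,prev);prev=dict(position=x,tool_rot=R)
E
```

```text
8.4 q [-46.4  48.4 124.4 104.5 111.4  97.1] p [ 0.5231 -0.0419  0.2266] R [[0.781, -0.527, -0.336], [0.487, 0.85, -0.2], [0.391, -0.007, 0.92]] F [ 0.1  0.3 -4.8] w 0.031
1 [-49.0198  51.0315 130.8136 122.4304 109.997   88.353 ] wrist [ 0.2876 -0.152   0.1206]
t [-0.0413 -0.0675 -0.007 ] dr [-0.1421  0.0703 -0.3903] |t| 0.079 ang 24.1
1 [-45.0467  49.0039 122.8392 146.2451 102.2657  94.7828] wrist [ 0.3327 -0.1669  0.1206]
t [ 0.0289 -0.0963 -0.01  ] dr [-0.1023  0.     -0.297 ] |t| 0.101 ang 18.0
```

```bash
python3 -m crank '{"hand":[255,255,255,255,255],"translation":[[-0.008,-0.0135,-0.0015],[-0.0165,-0.027,-0.003],[-0.025,-0.0405,-0.004],[-0.033,-0.054,-0.0055],[-0.0415,-0.0675,-0.007]],"dr":[[-0.028,0.014,-0.078],[-0.057,0.028,-0.156],[-0.085,0.042,-0.234],[-0.114,0.056,-0.312],[-0.142,0.07,-0.39]]}' >/dev/null
python3 log.py
python3 - <<'E'
from mouth import *
np.set_printoptions(suppress=True,precision=4)
s=sensors.observe();N=np.array([.5588,-.2068]);print(mouth(s))
R=tool(-10,-19,-1)@rot([1,0,0],180);x=np.array([*N,.230])-R@m;delta(x,R,s)
E
```

```text
8.9 q [-49.1  51.  130.8 122.4 109.9  88.5] p [ 0.529  -0.1186  0.204 ] R [[0.937, -0.139, -0.321], [0.131, 0.99, -0.046], [0.324, 0.001, 0.946]] F [ 0.7  0.9 -4.3] w 0.0315
(array([ 0.5153, -0.1206,  0.2296]), array([0.1899, 0.0201, 0.9816]))
t [ 0.029  -0.0957 -0.0094] dr [-0.1027 -0.002  -0.2964] |t| 0.1 ang 18.0
```

```bash
python3 -m crank '{"hand":[255,255,255,255,255],"translation":[[0.005,-0.019,-0.002],[0.01,-0.037,-0.004],[0.016,-0.056,-0.006],[0.021,-0.073,-0.008],[0.021,-0.073,-0.008]],"dr":[[-0.021,0,-0.06],[-0.041,0,-0.12],[-0.062,0,-0.18],[-0.082,-0.002,-0.24],[-0.103,-0.002,-0.296]]}' >/dev/null
python3 log.py; python3 look.py f2
python3 - <<'E'
from h import *
from mouth import *
np.set_printoptions(suppress=True,precision=4)
s=sensors.observe();N=np.array([.5588,-.2068]);M,a=mouth(s);print(M,a)
c=Cam("side");print("side: mouth",c.proj(M),"tip",c.proj([*N,.24]),"needle z.28",c.proj([*N,.28]))
R=tool(-10,-19,-1)@rot([1,0,0],180);x=np.array([*N,.230])-R@m;delta(x,R,s)
E
```

```text
9.4 q [-43.8  49.8 125.9 147.  105.4  92.5] p [ 0.5621 -0.1887  0.2033] R [[0.931, 0.174, -0.322], [-0.164, 0.985, 0.058], [0.327, -0.001, 0.945]] F [ 0.4  0.1 -4.1] w 0.031
grasp pt [ 0.54444372 -0.18556859  0.19714343]
side 372 225
top 404 184
[ 0.5482 -0.1835  0.2287] [ 0.1861 -0.039   0.9818]
side: mouth [[374.9078 210.916 ]] tip [[386.9158 210.8703]] needle z.28 [[389.5146 191.7048]]
t [ 0.0141 -0.0213 -0.0034] dr [-0.0033 -0.0009 -0.0046] |t| 0.026 ang 0.3
```

View pics/f2.png

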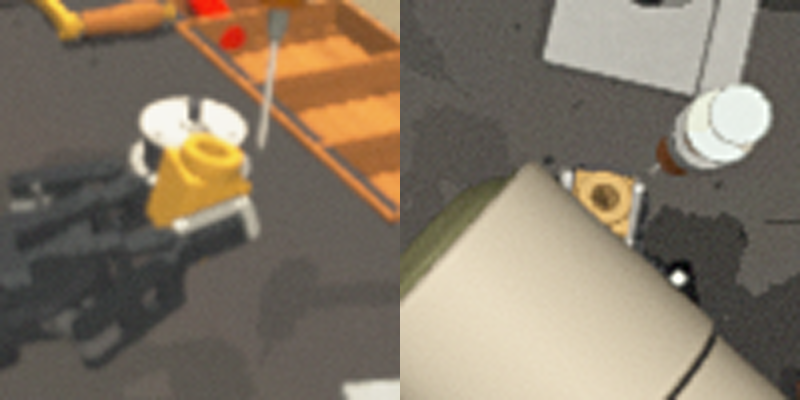

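Run:
```python
from h import *
from mouth import *
s=sensors.observe();M,a=mouth(s);c=Cam("top");print("mouth",c.proj(M),"tip",c.proj([.5588,-.2068,.24]),"top of needle",c.proj([.5588,-.2068,.295]))
im=cv2.imread("pics/f2top.png");cv2.imwrite("pics/f2t.png",cv2.resize(im[155:200,390:440],None,fx=12,fy=12,interpolation=2))
```

```text
mouth [[405.30107004 181.69222395]] tip [[416.7350847  176.09951911]] top of needle [[421.61460737 172.94954265]]
```

View pics/f2t.png

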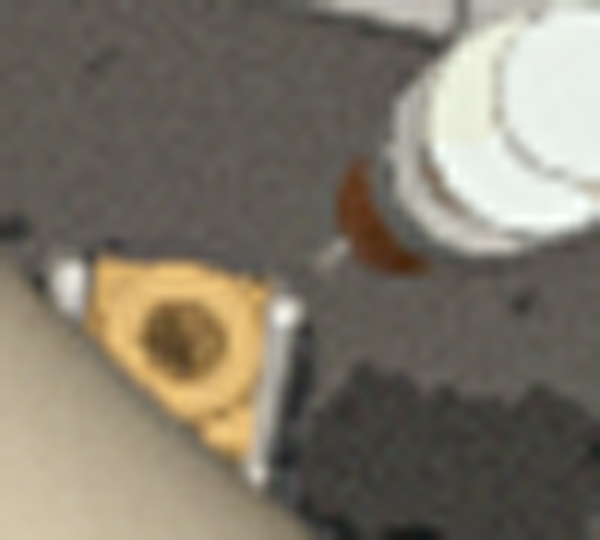

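```bash
python3 -m crank '{"hand":[255,255,255,255],"translation":[[0.005,-0.007,-0.001],[0.009,-0.014,-0.002],[0.014,-0.021,-0.003],[0.014,-0.021,-0.003]],"dr":[[0,0,0],[0,0,0],[-0.003,-0.001,-0.005],[-0.003,-0.001,-0.005]]}' >/dev/null
python3 log.py
cat > up.py <<'E'
from mouth import *
np.set_printoptions(suppress=True,precision=4)
s=sensors.observe();T=np.array([.5588,-.2068,.24])
M,a=mouth(s);dv=T-M;print("M",M,"axis",a,"tilt",np.degrees(np.arccos(a[2])).round(1),"tip depth",-dv@a,"lateral",np.linalg.norm(dv-(dv@a)*a).round(4),"wrist z",(s["position"]-.2575*s["tool_rot"][:,0])[2])
prev=s
for e,dep in((20,-.003),(21,.002),(22.5,.006),(24,.010),(25,.014)):
    R=tool(-10,-e,-1)@rot([1,0,0],180);x=T+R@ax*dep-R@m;delta(x,R,s)
E
python3 up.py; python3 look.py f3
python3 - <<'E'
from h import *
from mouth import *
s=sensors.observe();M,a=mouth(s);print(Cam("side").proj([M,[.5588,-.2068,.24]]))
E
```

```text
9.9 q [-45.2  48.9 122.7 146.3 102.3  95. ] p [ 0.5723 -0.2115  0.2063] R [[0.929, 0.176, -0.325], [-0.166, 0.984, 0.057], [0.33, 0.001, 0.944]] F [-0.5 -0.2 -3.6] w 0.0309
M [ 0.5585 -0.2091  0.2318] axis [ 0.18   -0.0388  0.9829] tilt 10.6 tip depth -0.007996761786169461 lateral 0.0028 wrist z 0.12121863003530507
t [0.0015 0.0023 0.0052] dr [-0.0002 -0.0123  0.0025] |t| 0.006 ang 0.7
t [0.0044 0.0023 0.0097] dr [-0.0002 -0.0297  0.0025] |t| 0.011 ang 1.7
t [0.0069 0.0023 0.0134] dr [-0.0001 -0.0559  0.0025] |t| 0.015 ang 3.2
t [0.0092 0.0023 0.0173] dr [-0.0001 -0.0821  0.0025] |t| 0.02 ang 4.7
t [0.0112 0.0022 0.0211] dr [-0.0001 -0.0995  0.0025] |t| 0.024 ang 5.7
grasp pt [ 0.55465467 -0.20833924  0.20003198]
side 382 229
top 414 180
[[386.41629117 215.08474697]
 [386.9158089  210.87030525]]
```

View pics/f3.png

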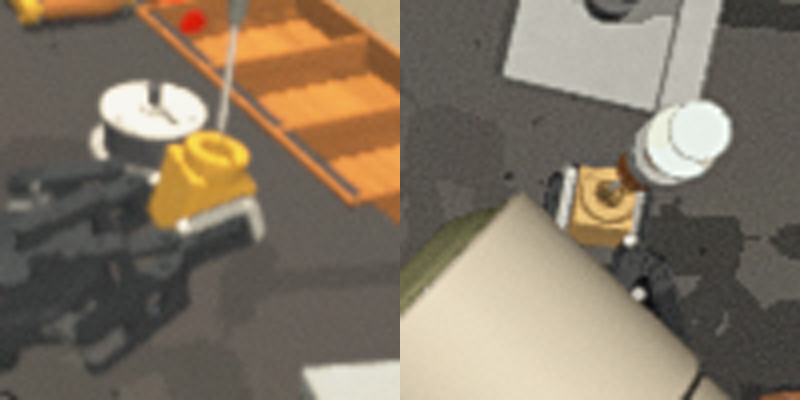

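```bash
python3 -m crank '{"hand":[255,255,255,255,255],"translation":[[0.0015,0.002,0.005],[0.0044,0.002,0.0097],[0.0044,0.002,0.0097],[0.0069,0.002,0.0134],[0.0069,0.002,0.0134]],"dr":[[0,-0.012,0.002],[0,-0.03,0.002],[0,-0.03,0.002],[0,-0.056,0.002],[0,-0.056,0.002]]}' >/dev/null
python3 log.py;python3 up.py; python3 look.py f4
```

```text
10.5 q [-44.2  48.5 121.7 147.5 104.3  95.8] p [ 0.5747 -0.2083  0.2211] R [[0.91, 0.172, -0.377], [-0.16, 0.985, 0.064], [0.383, 0.002, 0.924]] F [ 0.8 -0.8 -5.1] w 0.0306
M [ 0.5595 -0.2057  0.2458] axis [ 0.1253 -0.0292  0.9917] tilt 7.4 tip depth 0.005784011880033232 lateral 0.0013 wrist z 0.12247637081686567
t [-0.0056 -0.0013 -0.0078] dr [-0.0021  0.0439 -0.0008] |t| 0.01 ang 2.5
t [-0.0024 -0.0013 -0.0035] dr [-0.0021  0.0265 -0.0008] |t| 0.004 ang 1.5
t [ 0.0003 -0.0013  0.0001] dr [-0.0021  0.0003 -0.0007] |t| 0.001 ang 0.1
t [ 0.0028 -0.0013  0.0038] dr [-0.0022 -0.0259 -0.0007] |t| 0.005 ang 1.5
t [ 0.005  -0.0013  0.0075] dr [-0.0022 -0.0434 -0.0007] |t| 0.009 ang 2.5
grasp pt [ 0.55743568 -0.20529073  0.21380694]
side 384 222
top 413 178
```

View pics/f4.png

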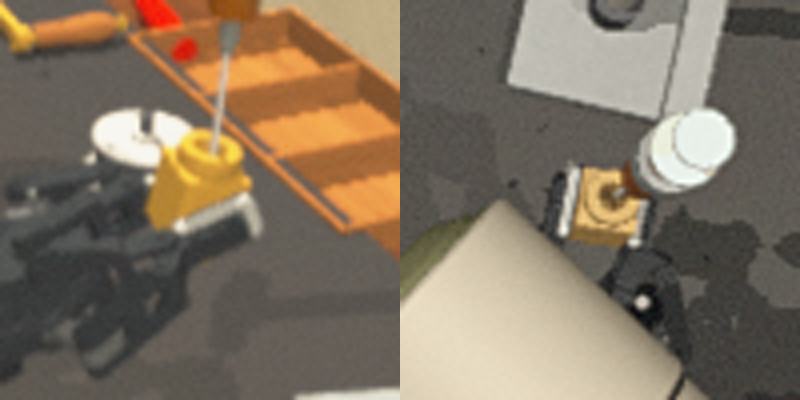

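The needle enters the mouth close to its centre: in the side crop the needle is at (216,150) and the mouth centre at (218,152). I'll finish the rise and straighten the well.

```bash
python3 -m crank '{"hand":[255,255,255,255,255],"translation":[[0.001,0,0.002],[0.003,-0.0005,0.004],[0.004,-0.001,0.006],[0.005,-0.001,0.0075],[0.005,-0.001,0.0075]],"dr":[[0,-0.01,0],[0,-0.026,0],[-0.002,-0.035,0],[-0.002,-0.043,0],[-0.002,-0.043,0]]}' >/dev/null
python3 -m crank '{"hand":[255,255,255,255,255],"translation":[[0,0,0],[0,0,0],[0,0,0],[0,0,0],[0,0,0]],"dr":[[0,0,0],[0,0,0],[0,0,0],[0,0,0],[0,0,0]]}' >/dev/null
python3 log.py;python3 up.py|head -1; python3 look.py f5; python3 -c "
from rig import sensors;s=sensors.observe();print(s['qvel'],s['wrist_torque'])"
```

```text
11.6 q [-43.8  48.6 120.7 148.3 105.9  96.2] p [ 0.5761 -0.2097  0.2298] R [[0.893, 0.173, -0.415], [-0.157, 0.985, 0.073], [0.421, 0.0, 0.907]] F [ 0.7 -0.9 -3.9] w 0.031
M [ 0.5599 -0.2069  0.2538] axis [ 0.0849 -0.0206  0.9962] tilt 5.0 tip depth 0.013835131197369411 lateral 0.0003 wrist z 0.12136045126200017
grasp pt [ 0.55908911 -0.20671203  0.22176835]
side 385 219
top 415 176
[ 0.06635607 -0.05576968  0.10745245 -0.09582126  0.0438354  -0.00961795] [ 0.14463586  0.98964782 -0.0285499 ]
```

View pics/f5.png

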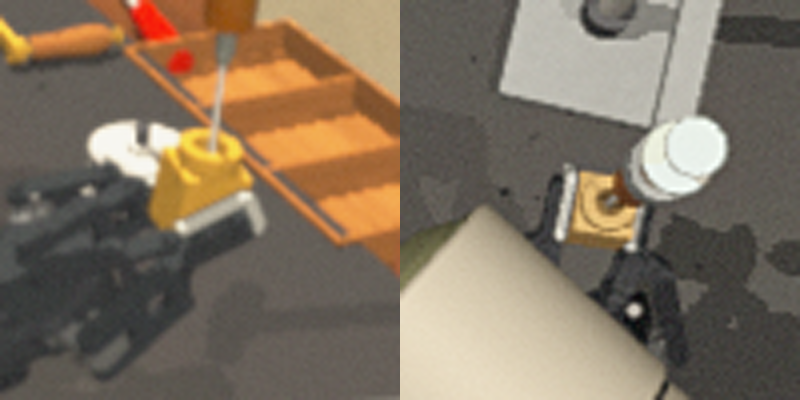

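```bash
python3 -c "
from rig import env;print(env.close_job())"
```

```text
the job is handed in; nothing more can be done
None
```

I gripped the well from the side, lifted it and turned it bore-up. I then brought it up from below to the needle and handed the job in at about 11.7 s (limit 61 s), still holding it; no verdict was reported.

**Last checks**
- **Needle in the bore:** the tip is about 14 mm inside and about 0.3 mm off the axis by my estimate. The camera calibration adds about 2 mm of uncertainty, and the clearance is 6.5 mm. The last side and top pictures show the needle inside the mouth, clear of the rim.
- **Tilt:** the well leans about 5° from vertical (limit 11°). I left that lean on purpose to keep the wrist off the plate. It comes from the measured tool pose, assuming the well did not slip in the grip.
- **Grip and contact:** the fingers stand at 31 mm on the well and were closed with an 80 N setting. The wrist force reads about -3.9 N vertically, which is just the well's weight, so there is no sign of contact with the dispenser.
- **Stillness:** all joint speeds were within about 0.1 °/s.

No check failed. The image and model positions differed by 1–1.5 pixels (2–3 mm), mostly the same way for needle and well; the relative error stayed within about 1 pixel. I did not re-measure the bystanders at the end; no move was planned to touch them.

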